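Mount the sample carousel on the titrator's drive spindle

ROBOT

A 7-joint arm with a two-finger parallel gripper is mounted at the origin on the work surface. World frame = base frame: x ahead of the robot, y to its left, z up, the work surface at z = 0. Lengths are in m, angles in degrees, forces in N, time in s.
With the tool pointing down it reaches from about 0.425 to 0.875 m from the base axis. Payload 4.7 kg.
Tool frame: the origin (TCP) lies at the very end of the fingers, on their centre line; the grasp point (between the pads) lies 19 mm behind it; z points along the fingers, y is the line along which they close (so a half turn about z gives the same grasp; the last joint's range is limited). The gripper opens to 87 mm and grips with 3 to 60 N. Pads are 19 mm wide; open, the fingers measure 117 mm over their backs; the gripper's body (75 mm by 190 mm) begins 51 mm behind the grasp point.
Start: joints at [-68.234, 18.392, -4.016, 83.108, 1.295, 78.541, -3.26], TCP at [0.233, 0.607, 0.223] pointing down, gripper open.
Joint ranges: [-163.93, 163.93], [-17.29, 119.83], [-79.2, 71.16], [3.27, 140.29], [-89.18, 269.18], [5.43, 117.66], [-154.24, 154.24]. Speed limits (degrees/s): [147.25, 147.25, 180, 180, 180, 180, 180].

INTERFACE

Orientations are given as [roll, pitch, yaw] about the fixed x, y, z axes, in that order (R = Rz(yaw) Ry(pitch) Rx(roll)).
In Python, from cell import telemetry, cams, env gives the robot as it stands.
- The arm moves only by the tool arm_command, never from a script. Its argument "series" is text: rows parted by semicolons, each of 5 numbers parted by spaces: the shift along the tool's x, y, z in mm, then the turn about the tool's z in rad, then the closure in counts, from 0 (fully open) to 255 (shut). A call has 1 to 20 rows; each row shifts and turns the commanded pose from where the row before left it, along the tool's axes as they then stand; what a row does not reach is not made up. A row lasts 1/12 s, in which the tool goes at most 41.7 mm and 7.16 degrees, less where a joint would pass 70% of its speed; a pose out of reach is approached as far as the arm can. A call is refused whole if a number of a shift passes 41.7 or a number of a turn 0.125, either way. A call with a gripper value outside its range is refused whole. The fingers move at their own pace and stop on an object; "squeeze" is the grip in N (left out, the last holds). Time passes only in rows, so rows that do not move let the fingers close. It gives the time, the measured TCP pose, the force, the opening and the grip force at its end, in the units of the state.
- telemetry.get_obs(): the state, without advancing time (a new reading comes with each control period).
- cams.read_camera(name): name is "side" or "top"; returns the picture (384x512x3 uint8, blue, green, red); there is no depth.
- cams.calibration(name): a dict with "K" (3x3 intrinsics, pixels), "dist" ([k1, k2, p1, p2, k3] as OpenCV has them; the pictures are not rectified), "origin" and "rotation" of the camera in the world. Camera axes: x right, y down, z forward; pixel columns grow to the right and rows downward; lengths in m; the calibration is good to about 2 mm. A picture is of the moment at which its call begins. calibration takes no time and is no camera call.
- env.sign_off(): hands the job in; it is judged then, once.
The state is a dict: "time_s": time; "qpos": joint angles; "joint_velocities": joint speeds; "effort": joint torques, N m; "tool_pos": TCP position; "tool_rot": TCP orientation; "force": force on the tool from outside, world axes, zero at the start; "wrist_torque": the same for the moment, N m; "grip_width": finger opening in m; "grasp_force": force on a finger pad.
Only numpy, scipy, OpenCV 4.12 (cv2) and the standard library are available. Lean on these libraries where they do the work, as an engineer would, in place of code of your own. Each camera call takes 0.05 s, during which the arm holds its last target. There are 200 camera calls.

TASK

Lift the white sample carousel by its wing grip and lower it onto the drive spindle of the grey sample changer; feel for the drive key by turning the carousel under a light press until the keyway slips over it and the hub sits fully home. Then, with the hub seated, turn the carousel (the stiff spindle goes with it) until the tab on its rim points at the pointer post of the changer, and let go. Never force or drop the carousel onto the spindle, do not touch the changer or its spindle with the gripper, and leave the flasks and the reagent bottle where they stand.

Things in the scene. Friction and masses are not known exactly. Their poses are not given: they have to be found in the camera images.
- carousel: Loose white plastic sample carousel, 245 to 455 g. Origin: centre of the hub's underside, z up along its axis; it starts upright, hub on the bench. Hub: 76 mm across, z = 0 to 30 mm. Disc: 170 mm across, z = 30 to 38 mm, with 12 dark vial places near its rim. A wing grip stands on the disc, a tab on its rim.
- grip (a point): Point in the wing grip, on the carousel's axis, 63 mm above the hub's underside. The grip is an upright bar on the disc, 50 mm long along the carousel's x, 16 mm thick along its y, from 38 to 83 mm above the hub's underside: pinch it across its thickness from above.
- keyway (a point): Middle of the keyway at the hub's underside, 25 mm from the axis along the carousel's +x. The hub has a central bore, 18 mm in diameter, 30 mm deep, open below only. The keyway is 8 mm wide, runs from the bore out to the hub's edge along +x and is 30 mm deep too. It lies under the rim tab.
- tab (a point): Outer end of the carousel's small rim tab (8 mm wide, standing 8 mm out of the rim): 93 mm from the axis along the carousel's +x, 34 mm above the hub's underside, directly over the keyway.
- base: Fixed grey round sample changer, 196 mm across, 50 mm high. Origin: centre of its underside on the bench, z up; +x points to its pointer post. In its top a steel spindle (flange, pilot, key) that turns only under about 0.22 N m and stays where left. Never over 30 N between carousel and changer; 5 to 9 N is enough to feel with; over 12 N may drag the spindle round.
- seat (a point): Centre of the top of the spindle's flange (80 mm across), on the spindle axis, 54 mm above the bench. The hub's underside rests here when fully home. The whole spindle is sprung: it stays up under the carousel's weight, yields from about 5 N of press by 1 mm for each further 1.5 N, and stops hard after 7 mm. Axes as the base's.
- pilot (a point): Top of the spindle's round pilot, on its axis: 16 mm in diameter, standing 28 mm above the flange, its last 5 mm coned to 8 mm across. It enters the hub's bore. Axes as the base's.
- keytop (a point): Point on the spindle axis at the height of the drive key's top, 14 mm above the flange: here the hub stops while not lined up. The key is a radial block 6.6 mm wide, 17 to 33 mm from the axis, on one side. At the start it points 20 to 120 degrees anticlockwise (from above) of the base's +x; its angle is not measured: see or feel it. The keyway slips on within about 3 degrees. Axes as the base's.
- pointer (a point): Inner end of the pointer on the aluminium post at the changer's edge: 96 mm from the spindle axis along the base's +x, 88 mm above the bench. Post and pointer span 94 to 114 mm from the axis, up to 93 mm above the bench. The tab passes just inside. When it points here, the carousel's +x is the base's +x. Axes as the base's.
- flask_a: Conical glass flask, 80 mm across its foot, 135 mm high, 0.22 kg, loose; origin at the centre of its foot. A bystander.
- flask_b: Smaller conical glass flask, 68 mm across its foot, 115 mm high, 0.22 kg, loose; origin at the centre of its foot. A bystander.
- reagent: Amber glass reagent bottle with white cap, 94 mm across, 190 mm high, 0.7 kg, loose; origin at the centre of its foot. A bystander.

How it is judged (in metres and radians):
On the way, in this order (a step that is already met when the one before it is completed fails the run):
1. the carousel's hub sits fully home on the spindle's flange, its keyway over the key (z of carousel in the frame of seat between -0.0025 and 0.0025 m and horizontal distance between carousel and seat below 0.004 m and angle between carousel's own z axis and vertical below 0.05 rad), for 0.2 s.
2. still seated, the carousel is turned until its tab points at the pointer post (all of step 1 and y of tab in the frame of pointer between -0.01 and 0.01 m and x of tab in the frame of base above 0.05 m), for 0.2 s.
At the end, for the whole second after the job is handed in: The carousel's hub is fully home on the flange (underside within 2.5 mm of it, within 4 mm of the spindle axis, upright within 3 degrees), its tab within 10 mm sideways of the pointer (about 6 degrees), at rest and released (all of step 2 and linear speed of carousel below 0.02 m/s and angular speed of carousel below 0.1 rad/s and contact force between the fingers and carousel below 0.1 N); the robot touches nothing.
It fails at once if the carousel is forced or dropped onto the changer (more than 30 N between them) (contact force between carousel and base above 30 N).
It fails at once if the gripper touches the changer or its spindle (contact force between the fingers and base above 2 N).
It fails at once if a flask or the bottle is moved more than 30 mm or tipped (distance of any of flask_a, flask_b, reagent from where it was at the start of the episode above 0.03 m or angle between any of flask_a, flask_b, reagent's own z axis and vertical above 0.3 rad).
It also fails if it takes over 72 s, if anything falls off the work surface, if the arm or the gripper's body presses on something with over 40 N, if the wrist force passes 120 N, or if a joint passes its speed limit or range.

## Working session

There is one attempt and no reset: what is moved stays moved. The work goes in short steps, Python scripts to look and compute and a tool call to move; the robot and the scene stay as the last step left them, time stands still between calls to the robot, and variables do not carry over. Pictures are saved under pics/ and viewed, at most 10 in all, crops included, and the job is handed in when it is done.

Besides the shell and the picture viewer there is one more tool, called after "Call:" by a JSON object that holds its "op" and its "data", one argument or row to a line. arm_command: Moves the arm, as the interface text tells. Its arguments: {"type":"object","properties":{"series":{"type":"string"},"squeeze":{"type":"number"}},"required":["series"]}

```bash
ls; mkdir -p pics
python3 - <<'E'
from cell import telemetry, cams
import cv2,numpy as np
for n in("side","top"):
    cv2.imwrite(f"pics/{n}0.png",cams.read_camera(n)); c=cams.calibration(n)
    print(n,c)
print(telemetry.get_obs())
E
```

```text
pics
side {'K': array([[430.78692415,   0.        , 254.83027859],
       [  0.        , 430.78692415, 189.20505159],
       [  0.        ,   0.        ,   1.        ]]), 'dist': array([-0.01082616,  0.        ,  0.        ,  0.        ,  0.        ]), 'origin': array([0.22923037, 0.47321652, 0.7472009 ]), 'rotation': array([-134.98955664,    0.37399916, -148.64179133])}
top {'K': array([[384.73062908,   0.        , 246.56556504],
       [  0.        , 384.73062908, 191.35680606],
       [  0.        ,   0.        ,   1.        ]]), 'dist': array([-0.0881432,  0.       ,  0.       ,  0.       ,  0.       ]), 'origin': array([ 0.47234624, -0.1082818 ,  1.10286554]), 'rotation': array([-173.89047537,    1.40669928,  -89.85981535])}
{'time_s': 0.1, 'qpos': array([-68.23236329,  18.43492826,  -4.01613628,  83.16778279,
         1.29375616,  78.54039457,  -3.25981665]), 'joint_velocities': array([ 0.01564165, -0.11359181, -0.00793634, -0.19598187,  0.08426522,
        0.09002833, -0.00991591]), 'effort': array([-1.01654445e-03, -4.92573524e+01, -4.06236621e-01, -3.13400531e+01,
       -6.40669232e-02,  3.94377764e-02,  6.64646245e-05]), 'tool_pos': array([0.23236957, 0.60651867, 0.22157077]), 'tool_rot': array([-1.79902059e+02,  4.01860203e-03,  1.59042468e+02]), 'force': array([-0.40063175, -0.0219675 , -0.12050741]), 'wrist_torque': array([-0.01805327, -0.08428175,  0.03366589]), 'grasp_force': 0.0, 'grip_width': 0.08706642351091659}
```

View pics/top0.png

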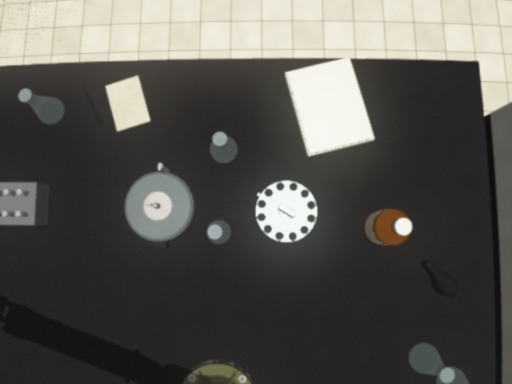

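View pics/side0.png

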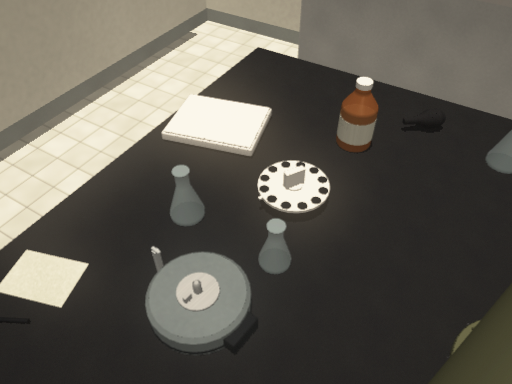

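The top view shows the changer at about (159,207) with its pointer post at (161,168), and the carousel at (286,211) with its tab at about (258,195). Flasks stand at (223,150) and (218,232), one each side of the straight path. The side view agrees. I'll enlarge the key regions next.

```bash
cat > h.py <<'E'
from cell import telemetry, cams, env
import cv2,numpy as np
from scipy.spatial.transform import Rotation as R
def ray(n,uv,z):
    c=cams.calibration(n)
    p=cv2.undistortPoints(np.array(uv,float).reshape(-1,1,2),c["K"],c["dist"])[:,0]
    d=np.c_[p,np.ones(len(p))]@R.from_euler('xyz',c["rotation"],degrees=True).as_matrix().T
    o=c["origin"]; return o+d*((z-o[2])/d[:,2])[:,None]
def proj(n,P):
    c=cams.calibration(n); M=R.from_euler('xyz',c["rotation"],degrees=True).as_matrix().T
    return cv2.projectPoints(np.array(P,float).reshape(-1,3),cv2.Rodrigues(M)[0],-M@c["origin"],c["K"],c["dist"])[0][:,0]
def crop(n,x,y,w,h,s,f):
    im=cams.read_camera(n)[y:y+h,x:x+w]; cv2.imwrite(f,cv2.resize(im,None,fx=s,fy=s,interpolation=cv2.INTER_CUBIC))
E
python3 - <<'E'
from h import *
a=cams.read_camera("top"); b=cams.read_camera("side")
def cr(im,x,y,w,h,s): return cv2.resize(im[y:y+h,x:x+w],None,fx=s,fy=s,interpolation=cv2.INTER_CUBIC)
# 400x300 tiles
T=np.vstack([np.hstack([cr(a,110,155,100,100,4)[:300] if 0 else cr(a,110,155,100,100,3),cr(a,245,165,100,100,3)]),
 np.hstack([cr(b,140,240,120,120,2.5),cr(b,245,150,100,100,3)])])
cv2.imwrite("pics/c1.png",T)
for n,im,z in(("top",a,.038),("side",b,.038)):
    g=im.min(2)
    for t in(150,):
        m=(g>t).astype(np.uint8); m=cv2.morphologyEx(m,cv2.MORPH_CLOSE,np.ones((9,9)))
        cs,_=cv2.findContours(m,0,2)
        for c in cs:
            (x,y)=c.mean(0)[0]; 
            if 500<cv2.contourArea(c)<6000:
                e=cv2.fitEllipse(cv2.convexHull(c)); w=ray(n,c[:,0],z)
                q=cv2.minEnclosingCircle(w[:,:2].astype(np.float32)); A=np.c_[2*w[:,:2],np.ones(len(w))]; s=np.linalg.lstsq(A,(w[:,:2]**2).sum(1),rcond=None)[0]
                print(n,t,e,s[:2],np.sqrt(s[2]+s[:2]@s[:2]))
E
```

```text
top 150 ((157.2417449951172, 205.54620361328125), (29.703725814819336, 30.524417877197266), 39.968990325927734) [0.54660538 0.16880004] 0.04178093199062751
top 150 ((285.5687561035156, 210.66261291503906), (60.976497650146484, 63.065269470214844), 130.86691284179688) [ 0.53252408 -0.19067334] 0.0841946561335114
top 150 ((127.74996185302734, 103.98367309570312), (36.740745544433594, 90.40872192382812), 165.67550659179688) [0.84679575 0.26737358] 0.07002878399495986
side 150 ((197.22117614746094, 290.5948791503906), (37.26146697998047, 44.02049255371094), 70.80472564697266) [0.55552844 0.15587259] 0.04032923927466794
side 150 ((42.061302185058594, 278.49615478515625), (63.48898696899414, 90.61463928222656), 65.580078125) [0.82975579 0.28537607] 0.06827425675942457
side 150 ((292.6644592285156, 185.6780242919922), (50.332515716552734, 74.01487731933594), 92.70597839355469) [ 0.53403538 -0.19028583] 0.08365115077148123
```

View pics/c1.png

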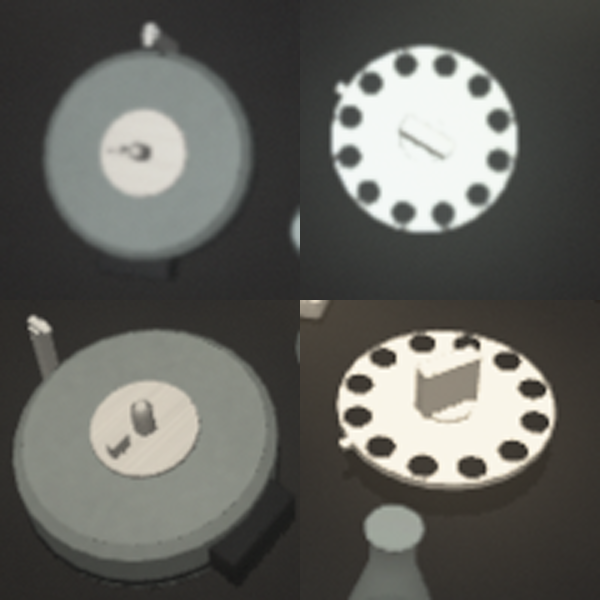

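The crops show, in full-image pixels, the tab at about (258.5,194.7) in the top view and (259.5,198) in the side view. The key lies left of the pilot: dark face at about (148,205) top and (187,299) side, roughly 90° from the pointer. The pointer tip is at about (160,167) top.

Run:
```python
from h import *
for n in("top","side"):
    im=cams.read_camera(n); g=im.min(2)
    m=(g>150).astype(np.uint8); m=cv2.morphologyEx(m,cv2.MORPH_CLOSE,np.ones((9,9)))
    for c in cv2.findContours(m,0,2)[0]:
        e=cv2.fitEllipse(c) if len(c)>5 else None
        if e and 500<cv2.contourArea(c)<1600 and 150<e[0][0]<205:
            print(n,"flange",ray(n,[e[0]],.054)[0][:2])
t=ray("top",[(258.5,194.7)],.036)[0]; s=ray("side",[(259.5,198)],.036)[0]
C=np.array([.533,-.1905])
for p in(t,s): print("tab",p[:2],np.degrees(np.arctan2(*(p[:2]-C)[::-1])),np.linalg.norm(p[:2]-C))
# grip top line ends (top dark side face edge) for yaw
g=ray("top",[(245+98/3,165+133/3),(245+146/3,165+158/3)],.08); d=g[0]-g[1]; print("grip yaw",np.degrees(np.arctan2(d[1],d[0])),np.linalg.norm(d))
print("ptr",ray("top",[(110+150/3,155+27/3),(110+150/3,155+42/3)],.09)[:,:2], ray("side",[(140+40/2.5,240+22/2.5)],.093)[:,:2])
print("key",ray("side",[(140+118/2.5,240+440/2.5-120),(140+118/2.5,240+148/2.5)],.06)[:,:2],ray("top",[(110+115/3,155+150/3)],.06)[:,:2])
print("pilot top",ray("side",[(140+145/2.5,240+103/2.5)],.082)[:,:2],ray("top",[(110+145/3,155+151/3)],.082)[:,:2])
print("fl",ray("top",[(223,150),(218,232)],0)[:,:2])
```

```text
top flange [0.54527289 0.16453434]
side flange [0.54739029 0.16425732]
tab [ 0.57713989 -0.11507715] 59.6624478470923 0.08738956371373305
tab [ 0.579462   -0.11311068] 59.020783248776816 0.09026529722309679
grip yaw 62.395221496956296 0.047735507427285155
ptr [[0.65498762 0.15060954]
 [0.64132852 0.15020988]] [[0.65075414 0.1490078 ]]
key [[0.55344465 0.18524805]
 [0.54942331 0.19045829]] [[0.54625632 0.18774354]]
pilot top [[0.54500015 0.16025443]] [[0.54386067 0.15412137]]
fl [[ 7.12071538e-01 -1.16415861e-02]
 [ 4.73435852e-01  5.52899359e-04]]
```

```bash
cat >> h.py <<'E'
def go(x,y,z,yaw,start=None,yaw0=None):
    o=telemetry.get_obs(); p=np.array(start) if start is not None else o["tool_pos"]
    M=R.from_euler('xyz',o["tool_rot"],degrees=True).as_matrix()
    d=M.T@(np.array([x,y,z])-p)*1000
    t=(o["tool_rot"][2] if yaw0 is None else yaw0)-yaw; t=(t+180)%360-180
    print("tool shift mm",d.round(1),"turn rad",round(np.radians(t),3),"|",o["time_s"])
E
python3 - <<'E'
from h import *
go(.5,.3,.222,60)
go(.533,-.1905,.222,60,[.5,.3,.222])
E
```

```text
tool shift mm [-3.596e+02 -1.908e+02  3.000e-01] turn rad 1.729 | 0.3
tool shift mm [-2.063e+02 -4.462e+02  3.000e-01] turn rad 1.729 | 0.3
```

Call:
{"op": "arm_command", "data": {
  "series": "-30 -16 0 0 0;-30 -16 0 0 0;-30 -16 0 0 0;-30 -16 0 0 0;-30 -16 0 0 0;-30 -16 0 0 0;-30 -16 0 0 0;-30 -16 0 0 0;-30 -16 0 0 0;-30 -16 0 0 0;-30 -16 0 0 0;-30 -16 0 0 0;-15 -33 0 0 0;-15 -33 0 0 0;-15 -33 0 0 0;-15 -33 0 0 0;-15 -33 0 0 0;-15 -33 0 0 0;-15 -33 0 0 0;-15 -33 0 0 0"
}}

```text
time_s: 1.97
tool_pos: [0.5175, 0.0077, 0.2228]
tool_rot: [180.0, 0.0, 159.0]
force: [1.1, 0.4, 0.4]
grip_width: 0.0869
grasp_force: 0.0
```

Call:
{"op": "arm_command", "data": {
  "series": "-15 -33 0 0 0;-15 -33 0 0 0;-15 -33 0 0 0;-15 -33 0 0 0;-15 -33 0 0 0;0 0 0 0.12 0;0 0 0 0.12 0;0 0 0 0.12 0;0 0 0 0.12 0;0 0 0 0.12 0;0 0 0 0.12 0;0 0 0 0.12 0;0 0 0 0.12 0;0 0 0 0.12 0;0 0 0 0.12 0;0 0 0 0.12 0;0 0 0 0.12 0;0 0 0 0.12 0;0 0 0 0.12 0;0 0 0 0.05 0"
}}

```text
time_s: 3.63
tool_pos: [0.5287, -0.1714, 0.2226]
tool_rot: [180.0, -0.0, 59.6]
force: [0.3, -0.9, -0.0]
grip_width: 0.0871
grasp_force: 0.0
```

Run:
```python
from h import *
go(.533,-.1905,.1,60); o=telemetry.get_obs(); print(o["tool_pos"],o["tool_rot"],o["force"])
crop("side",180,100,200,150,4,"pics/s2.png")
```

```text
tool shift mm [-14.4  13.4 122.6] turn rad -0.007 | 3.6333
[ 0.52869068 -0.17136626  0.22261123] [ 1.79993187e+02 -1.46545165e-02  5.96122785e+01] [ 0.33307492 -0.85921027 -0.00570021]
```

View pics/s2.png

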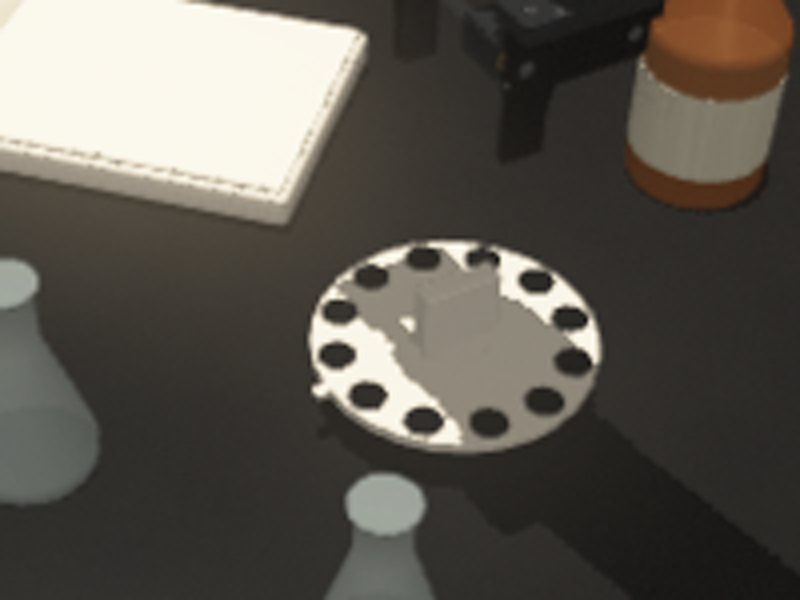

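The carousel is unchanged, with its tab at crop (322,388), and the gripper is above it. I'll descend and grip.

Call:
{"op": "arm_command", "data": {
  "series": "-14.4 13.4 0 0 0;0 0 30 0 0;0 0 30 0 0;0 0 30 0 0;0 0 30 0 0;0 0 25 0 0;0 0 15 0 0;0 0 8 0 0;0 0 4 0 0;0 0 0 0 0"
}}

```text
time_s: 4.52
tool_pos: [0.5331, -0.1906, 0.0504]
tool_rot: [-180.0, 0.0, 60.0]
force: [-0.1, -0.0, 0.8]
grip_width: 0.0867
grasp_force: 0.0
```

Call:
{"op": "arm_command", "data": {
  "series": "0 0 0 0 120;0 0 0 0 180;0 0 0 0 255;0 0 0 0 255;0 0 0 0 255;0 0 0 0 255;0 0 0 0 255;0 0 0 0 255",
  "squeeze": 40
}}

```text
time_s: 5.18
tool_pos: [0.5331, -0.1906, 0.0506]
tool_rot: [180.0, -0.0, 59.9]
force: [0.0, 0.4, 0.1]
grip_width: 0.0417
grasp_force: 0.0
```

Call:
{"op": "arm_command", "data": {
  "series": "0 0 0 0 255;0 0 0 0 255;0 0 0 0 255;0 0 0 0 255;0 0 0 0 255;0 0 0 0 255;0 0 0 0 255;0 0 0 0 255"
}}

```text
time_s: 5.85
tool_pos: [0.5332, -0.1907, 0.0505]
tool_rot: [180.0, -0.0, 59.9]
force: [1.2, -0.7, -0.9]
grip_width: 0.0157
grasp_force: 39.9
```

Call:
{"op": "arm_command", "data": {
  "series": "0 0 -5 0 255;0 0 -10 0 255;0 0 -20 0 255;0 0 -30 0 255;0 0 -30 0 255;0 0 -30 0 255;0 0 -20 0 255;0 0 -10 0 255;0 0 0 0 255"
}}

```text
time_s: 6.6
tool_pos: [0.5342, -0.1911, 0.2083]
tool_rot: [179.8, -0.1, 59.9]
force: [0.7, -0.1, -4.4]
grip_width: 0.0158
grasp_force: 39.9
```

Run:
```python
from h import *
go(.54,-.02,.21,60); go(.5463,.1644,.21,85,[.54,-.02,.21])
```

```text
tool shift mm [151.  -80.8  -1.7] turn rad -0.002 | 6.6
tool shift mm [162.7 -87.   -0. ] turn rad -0.438 | 6.6
```

Call:
{"op": "arm_command", "data": {
  "series": "11 -6 0 0 255;22 -12 0 0 255;22 -12 0 0 255;22 -12 0 0 255;22 -12 0 0 255;22 -12 0 0 255;22 -12 0 0 255;22 -12 0 0 255;22 -12 0 0 255;22 -12 0 0 255;22 -12 0 0 255;22 -12 0 0 255;22 -12 0 0 255;22 -12 0 0 255;16 -8 0 0 255;0 0 0 0 255;0 0 0 0 255"
}}

```text
time_s: 8.02
tool_pos: [0.5413, 0.1665, 0.2032]
tool_rot: [-179.9, 0.2, 60.1]
force: [0.1, -1.2, -4.6]
grip_width: 0.0156
grasp_force: 39.9
```

Run:
```python
from h import *
go(.5463,.1644,.21,97); o=telemetry.get_obs(); print(o["tool_pos"],o["tool_rot"],o["force"],o["wrist_torque"])
crop("side",100,120,200,200,3,"pics/s3.png")
crop("top",100,140,140,130,4,"pics/t3.png")
```

```text
tool shift mm [ 0.7  5.3 -6.8] turn rad -0.644 | 8.0167
[0.54131761 0.16645543 0.20321324] [-179.87363793    0.20838763   60.08599409] [ 0.09868986 -1.15706093 -4.56734401] [-1.86511081e-01  7.72937497e-02  1.26842717e-04]
```

View pics/s3.png

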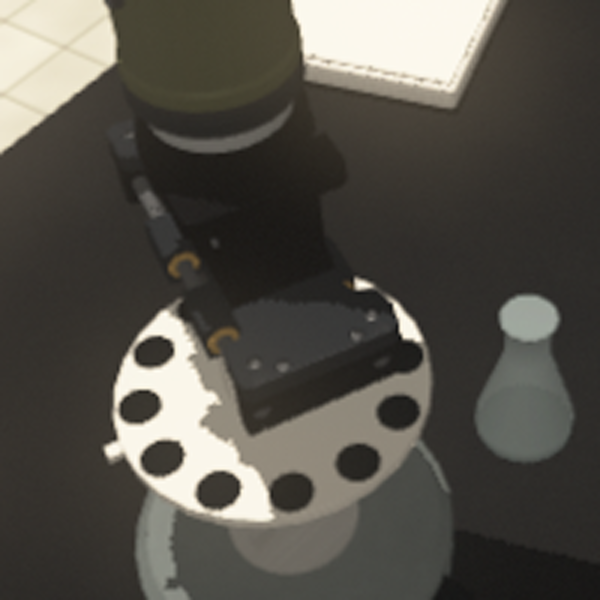

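The side view shows the carousel held level above the changer, with its tab at crop (113,452), which is about (138,271) in the full image. Next I'll turn it to the search start angle, centre it and lower part-way.

Call:
{"op": "arm_command", "data": {
  "series": "0.7 5.3 0 0 255;0 0 5 -0.105 255;0 0 10 -0.108 255;0 0 15 -0.108 255;0 0 15 -0.108 255;0 0 10 -0.108 255;0 0 5 -0.108 255;0 0 0 0 255;0 0 0 0 255"
}}

```text
time_s: 8.87
tool_pos: [0.548, 0.1621, 0.1454]
tool_rot: [-180.0, 0.0, 96.6]
force: [-0.0, -0.2, -4.7]
grip_width: 0.0159
grasp_force: 39.9
```

```bash
cat > fit.py <<'E'
from h import *
from scipy.optimize import least_squares
def blobs(n,box):
    x,y,w,h=box; im=cams.read_camera(n); g=im.min(2)[y:y+h,x:x+w]
    m=(g<70).astype(np.uint8); k,_,s,c=cv2.connectedComponentsWithStats(m)
    return np.array([c[i]+[x,y] for i in range(1,k) if 15<s[i][4]<200 and s[i][2]<22 and s[i][3]<22])
def fit(n,b,z,x0,y0,yaw0,r=.070,fr=False):
    def P(p):
        a=np.radians(p[2]+15+30*np.arange(12)); rr=p[3] if fr else r
        return proj(n,np.c_[p[0]+rr*np.cos(a),p[1]+rr*np.sin(a),np.full(12,z)])
    def f(p):
        D=np.linalg.norm(b[:,None]-P(p)[None],axis=2); j=D.argmin(1)
        d=b-P(p)[j]; d[D.min(1)>6]*=.0; return d.ravel()
    p0=[x0,y0,yaw0]+([r] if fr else [])
    s=least_squares(f,p0,x_scale=[.01,.01,5]+([.01] if fr else []),diff_step=1e-4)
    return s.x,np.sqrt(s.cost*2/len(b)),len(b)
E
python3 - <<'E'
from fit import *
for n,f in(("side","pics/side0.png"),("top","pics/top0.png")):
    im=cv2.imread(f); cams.read_camera_=None
    x,y,w,h=(250,155,90,60) if n=="side" else (250,175,75,75)
    g=im.min(2)[y:y+h,x:x+w]; m=(g<100).astype(np.uint8)
    k,_,s,c=cv2.connectedComponentsWithStats(m)
    b=np.array([c[i]+[x,y] for i in range(1,k) if 15<s[i][4]<200])
    print(n,fit(n,b,.038,.533,-.19,60,fr=True))
o=telemetry.get_obs(); print(o["tool_pos"],o["tool_rot"][2],o["force"]); z=o["tool_pos"][2]-.0505+.038
b=blobs("side",(120,170,160,160)); print(b.round(0).tolist()); print(fit("side",b,z,*o["tool_pos"][:2],o["tool_rot"][2],r=.0715))
crop("side",100,150,200,200,3,"pics/s4.png")
E
```

```text
side (array([ 0.53434377, -0.19252837, 58.60043249,  0.07104477]), np.float64(0.09171908949746733), 9)
top (array([ 0.53229812, -0.19092335, 58.58582372,  0.07096284]), np.float64(0.16873733931585844), 12)
[0.548034   0.16209302 0.14536502] 96.5962935691399 [-0.03546159 -0.17307493 -4.65764288]
[[153.0, 258.0], [152.0, 276.0], [223.0, 287.0], [161.0, 291.0], [203.0, 298.0], [180.0, 300.0]]
(array([ 0.54963818,  0.16034881, 95.92030247]), np.float64(0.13605865168895895), 6)
```

View pics/s4.png

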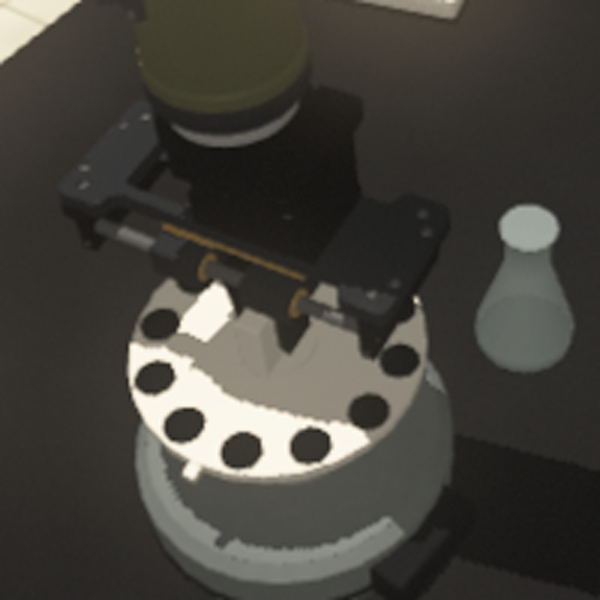

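The side view shows the carousel held level just above the spindle, with its tab at crop (190,470). The vial fit puts it about (-2.3, +3.4) mm short of the spindle axis, so I'll correct that and lower.

Call:
{"op": "arm_command", "data": {
  "series": "3.6 -1.9 0 0 255;0 0 4 0 255;0 0 4 0 255;0 0 3 0 255;0 0 2 0 255;0 0 2 0 255;0 0 1 0 255;0 0 1 0 255;0 0 0 0 255"
}}

```text
time_s: 9.72
tool_pos: [0.5455, 0.1666, 0.1285]
tool_rot: [180.0, 0.0, 96.9]
force: [-0.9, -0.5, -3.6]
grip_width: 0.0159
grasp_force: 39.9
```

Call:
{"op": "arm_command", "data": {
  "series": "0 0 1 0 255;0 0 1 0 255;0 0 1 0 255;0 0 0 0 255;0 0 0 0 255"
}}

```text
time_s: 10.13
tool_pos: [0.5458, 0.166, 0.1255]
tool_rot: [180.0, 0.0, 96.8]
force: [1.5, -2.1, -3.9]
grip_width: 0.0155
grasp_force: 39.9
```

Run:
```python
from fit import *
o=telemetry.get_obs(); print(o["tool_pos"],o["tool_rot"],o["force"],o["wrist_torque"]); z=o["tool_pos"][2]-.0505+.038
b=blobs("side",(120,170,160,180)); print(fit("side",b,z,*o["tool_pos"][:2],o["tool_rot"][2],r=.071))
```

```text
[0.54575324 0.16602778 0.12550338] [1.79976524e+02 4.67070026e-02 9.68466148e+01] [ 1.46250177 -2.14185548 -3.85769146] [-0.69544462 -0.18221486  0.0463534 ]
(array([ 0.54729969,  0.16465127, 96.30131179]), np.float64(0.18594174958569654), 6)
```

Call:
{"op": "arm_command", "data": {
  "series": "-0.5 0.2 1 0 255;0 0 1 0 255;0 0 1 0 255;0 0 1 0 255;0 0 1 0 255;0 0 0 0 255;0 0 0 0 255"
}}

```text
time_s: 10.77
tool_pos: [0.5458, 0.1659, 0.1204]
tool_rot: [-180.0, 0.0, 96.9]
force: [0.9, -2.9, -3.5]
grip_width: 0.0158
grasp_force: 39.9
```

Call:
{"op": "arm_command", "data": {
  "series": "-0.6 0.1 0.5 0 255;0 0 0.5 0 255;0 0 0.5 0 255;0 0 0.5 0 255;0 0 0 0 255;0 0 0 0 255"
}}

```text
time_s: 11.27
tool_pos: [0.5458, 0.1658, 0.1185]
tool_rot: [-180.0, -0.0, 96.9]
force: [0.2, -1.6, -3.0]
grip_width: 0.0158
grasp_force: 39.9
```

Call:
{"op": "arm_command", "data": {
  "series": "-0.3 0 0.5 0 255;0 0 0.5 0 255;0 0 0 0 255;0 0 0 0 255"
}}

```text
time_s: 11.6
tool_pos: [0.5459, 0.1658, 0.1181]
tool_rot: [180.0, -0.0, 96.9]
force: [-1.5, -2.0, 2.2]
grip_width: 0.016
grasp_force: 39.9
```

Call:
{"op": "arm_command", "data": {
  "series": "0 0 0.5 0 255;0 0 0 0.025 255;0 0 0 0.025 255;0 0 0 0.025 255;0 0 0 0.025 255;0 0 0 0 255"
}}

```text
time_s: 12.1
tool_pos: [0.5461, 0.1657, 0.1173]
tool_rot: [180.0, -0.0, 91.1]
force: [-0.2, -0.9, 3.4]
grip_width: 0.0159
grasp_force: 39.9
```

```bash
cat > st.py <<'E'
from cell import telemetry
o=telemetry.get_obs()
print(o["time_s"],o["tool_pos"].round(4),o["tool_rot"].round(1),o["force"].round(1),o["wrist_torque"].round(3))
E
python3 st.py
```

```text
12.1 [0.5461 0.1657 0.1173] [180.   -0.   91.1] [-0.2 -0.9  3.4] [-0.294  0.298  0.004]
```

Call:
{"op": "arm_command", "data": {
  "series": "0 0 0 0.025 255;0 0 0 0.025 255;0 0 0 0 255"
}}

```text
time_s: 12.35
tool_pos: [0.546, 0.1656, 0.1172]
tool_rot: [180.0, -0.0, 88.2]
force: [-1.5, -1.0, 3.3]
grip_width: 0.0157
grasp_force: 39.9
```

Call:
{"op": "arm_command", "data": {
  "series": "0 0 0 0.025 255;0 0 0 0.025 255;0 0 0 0 255"
}}

```text
time_s: 12.6
tool_pos: [0.5459, 0.1656, 0.1171]
tool_rot: [180.0, -0.0, 85.3]
force: [-0.8, -0.8, 2.5]
grip_width: 0.0157
grasp_force: 39.9
```

Call:
{"op": "arm_command", "data": {
  "series": "0 0 0 0.025 255;0 0 0 0.025 255;0 0 0 0 255"
}}

```text
time_s: 12.85
tool_pos: [0.546, 0.1654, 0.1167]
tool_rot: [180.0, -0.0, 82.4]
force: [1.8, -0.6, -3.3]
grip_width: 0.0156
grasp_force: 39.9
```

```bash
python3 st.py
```

```text
12.85 [0.546  0.1654 0.1167] [180.   -0.   82.4] [ 1.8 -0.6 -3.3] [-0.075 -0.366 -0.05 ]
```

The contact force dropped at about 82°, so the keyway has found the key. I'll lower carefully.

Call:
{"op": "arm_command", "data": {
  "series": "0 0 1 0 255;0 0 1 0 255;0 0 1 0 255;0 0 0 0 255"
}}

```text
time_s: 13.18
tool_pos: [0.5461, 0.1653, 0.1135]
tool_rot: [180.0, 0.0, 82.5]
force: [2.4, -0.2, -4.8]
grip_width: 0.016
grasp_force: 39.9
```

```bash
python3 st.py
```

```text
13.1833 [0.5461 0.1653 0.1135] [180.    0.   82.5] [ 2.4 -0.2 -4.8] [-0.115 -0.575 -0.09 ]
```

Call:
{"op": "arm_command", "data": {
  "series": "0 0.4 1 0 255;0 0 1 0 255;0 0 1 0 255;0 0 1 0 255;0 0 1 0 255;0 0 1 0 255;0 0 1 0 255;0 0 0.5 0 255;0 0 0 0 255"
}}

```text
time_s: 13.93
tool_pos: [0.5462, 0.1653, 0.1064]
tool_rot: [-180.0, 0.0, 82.6]
force: [1.9, 0.2, -4.2]
grip_width: 0.0157
grasp_force: 39.9
```

```bash
python3 st.py
```

```text
13.9333 [0.5462 0.1653 0.1064] [-180.     0.    82.6] [ 1.9  0.2 -4.2] [-0.146 -0.305 -0.016]
```

Call:
{"op": "arm_command", "data": {
  "series": "0 0.3 0.5 0 255;0 0 0.5 0 255;0 0 0.5 0 255;0 0 0 0 255"
}}

```text
time_s: 14.27
tool_pos: [0.5464, 0.1654, 0.1049]
tool_rot: [-180.0, 0.0, 82.6]
force: [0.8, 0.1, -4.4]
grip_width: 0.0157
grasp_force: 39.9
```

Call:
{"op": "arm_command", "data": {
  "series": "0 0 0.5 0 255;0 0 0 0 255;0 0 0 0 255"
}}

```text
time_s: 14.52
tool_pos: [0.5464, 0.1654, 0.1045]
tool_rot: [-180.0, -0.0, 82.6]
force: [0.6, -0.4, -4.3]
grip_width: 0.0156
grasp_force: 39.9
```

Call:
{"op": "arm_command", "data": {
  "series": "0 0 0.5 0 255;0 0 0 0 255;0 0 0 0 255"
}}

```text
time_s: 14.77
tool_pos: [0.5465, 0.1654, 0.1044]
tool_rot: [-180.0, -0.0, 82.6]
force: [-2.1, 0.8, 0.6]
grip_width: 0.0154
grasp_force: 39.9
```

Call:
{"op": "arm_command", "data": {
  "series": "0 0 0.5 0 255;0 0 0 0 255;0 0 0 0 255"
}}

```text
time_s: 15.02
tool_pos: [0.5466, 0.1654, 0.1039]
tool_rot: [-180.0, -0.0, 82.6]
force: [-2.9, -0.4, 2.3]
grip_width: 0.0157
grasp_force: 39.9
```

Call:
{"op": "arm_command", "data": {
  "series": "0 -0.4 0 0 255;0 0.05 0 0.05 255;0 0.1 0 0.09 255;0 0.1 0 0.09 255;0 0.1 0 0.09 255;0 0 0 0 255"
}}

```text
time_s: 15.52
tool_pos: [0.5464, 0.1654, 0.1037]
tool_rot: [-180.0, -0.0, 64.1]
force: [-2.4, -1.2, 1.6]
grip_width: 0.0156
grasp_force: 39.9
```

```bash
python3 st.py
```

```text
15.5167 [0.5464 0.1654 0.1037] [-180.    -0.    64.1] [-2.4 -1.2  1.6] [-0.187  0.762 -0.016]
```

Run:
```python
from fit import *
o=telemetry.get_obs(); z=.092
b=blobs("side",(120,200,160,180)); print(fit("side",b,z,.5465,.1645,o["tool_rot"][2],r=.071))
for q in (75,82): print(fit("side",b,z,.5465,.1645,q,r=.071))
crop("side",100,180,200,200,3,"pics/s5.png")
```

```text
(array([ 0.54736987,  0.16455735, 63.59817063]), np.float64(0.08290547780115215), 6)
(array([ 0.5465,  0.1645, 75.    ]), np.float64(0.0), 6)
(array([ 0.5465,  0.1645, 82.    ]), np.float64(0.0), 6)
```

View pics/s5.png

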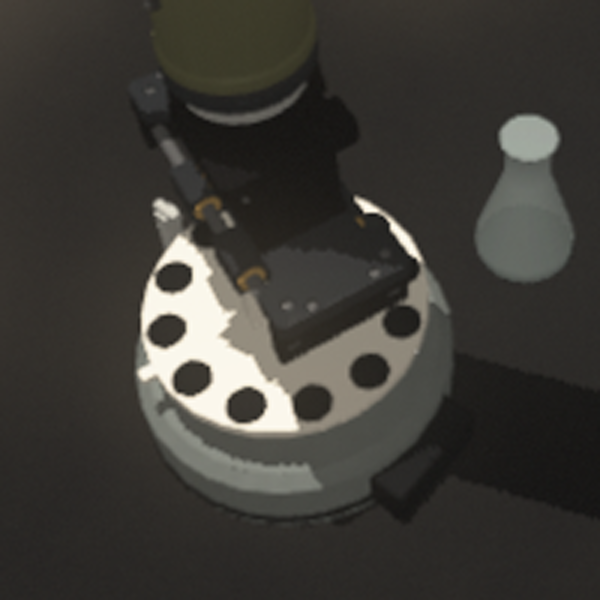

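The side view shows the carousel low on the changer and centred, with its tab at crop (145,372). The fit gives yaw 63.6°, so it follows the tool. I'll continue turning to the pointer.

Call:
{"op": "arm_command", "data": {
  "series": "0 -0.3 0 0.03 255;0 0.1 0 0.09 255;0 0.1 0 0.09 255;0 0.1 0 0.09 255;0 0.1 0 0.09 255;0 0.1 0 0.09 255;0 0.1 0 0.09 255;0 0 0 0 255"
}}

```text
time_s: 16.28
tool_pos: [0.547, 0.1652, 0.1038]
tool_rot: [180.0, -0.0, 31.6]
force: [-2.5, 0.3, 2.9]
grip_width: 0.0155
grasp_force: 39.9
```

```bash
python3 st.py
```

```text
16.2833 [0.547  0.1652 0.1038] [180.   -0.   31.6] [-2.5  0.3  2.9] [-0.11   0.684 -0.002]
```

Call:
{"op": "arm_command", "data": {
  "series": "-0.3 -0.2 0 0.05 255;0 0.1 0 0.09 255;0 0.1 0 0.09 255;0 0.1 0 0.09 255;0 0.1 0 0.09 255;0 0.1 0 0.09 255;0 0.1 0 0.09 255;0 0.1 0 0.09 255;0 0 0 0 255;0 0 0 0 255"
}}

```text
time_s: 17.12
tool_pos: [0.5473, 0.1644, 0.1039]
tool_rot: [-180.0, -0.1, -7.1]
force: [-0.9, -0.8, 1.5]
grip_width: 0.0155
grasp_force: 39.9
```

```bash
python3 st.py
python3 - <<'E'
from fit import *
o=telemetry.get_obs()
for n,box in(("side",(120,200,160,180)),("top",(110,150,100,120))):
    b=blobs(n,box); print(n,fit(n,b,.092,.5465,.1645,o["tool_rot"][2],r=.071))
a=cams.read_camera("side")[230:330,130:270]; t=cams.read_camera("top")[145:245,110:210]
f=lambda i,s:cv2.resize(i,None,fx=s,fy=s,interpolation=cv2.INTER_CUBIC)
cv2.imwrite("pics/c6.png",np.vstack([f(a,5)[:300,:700],np.pad(f(t,6)[:300],((0,0),(0,100),(0,0)))]))
E
```

```text
17.1167 [0.5473 0.1644 0.1039] [-1.8e+02 -1.0e-01 -7.1e+00] [-0.9 -0.8  1.5] [-0.069  0.216 -0.037]
side (array([ 0.54813682,  0.16388028, -7.76856038]), np.float64(0.09642489936149784), 6)
top (array([ 0.5463206 ,  0.16386152, -7.67824795]), np.float64(0.3608083037075342), 9)
```

View pics/c6.png

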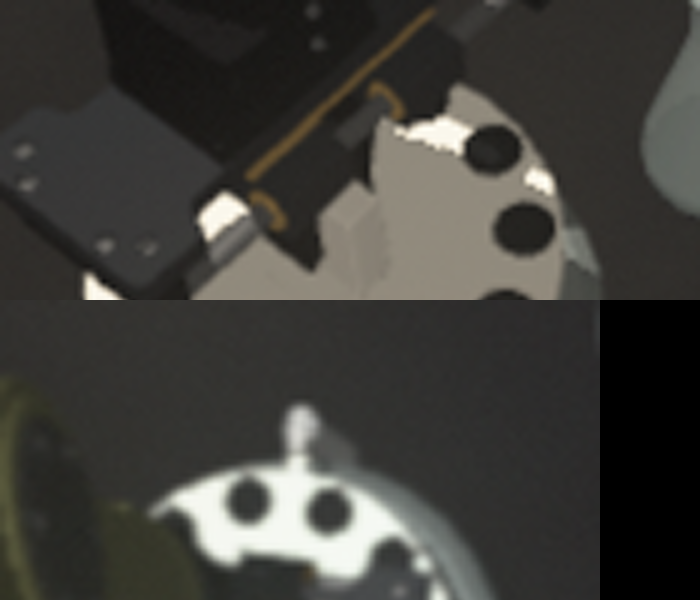

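The top view shows the tab at crop (297,460) directly in line with the pointer at (301,425), and the yaw is -7.7° against a pointer direction of about -8°. I'll ease the press and release.

Call:
{"op": "arm_command", "data": {
  "series": "0 0 -0.5 0 255;0 0 -0.3 0 255;0 0 0 0 255;0 0 0 0 200;0 0 0 0 160;0 0 0 0 120;0 0 0 0 80;0 0 0 0 80;0 0 0 0 80;0 0 0 0 80;0 0 0 0 80"
}}

```text
time_s: 18.23
tool_pos: [0.5465, 0.1643, 0.1044]
tool_rot: [180.0, 0.0, -7.4]
force: [-0.6, 0.6, 0.2]
grip_width: 0.0561
grasp_force: 0.0
```

Call:
{"op": "arm_command", "data": {
  "series": "0 0 -3 0 80;0 0 -8 0 80;0 0 -20 0 80;0 0 -30 0 80;0 0 -30 0 80;0 0 -30 0 80;0 0 -30 0 80;-35 0 0 0 80;-35 0 0 0 80;-35 0 0 0 80;0 0 0 0 80;0 0 0 0 80"
}}

```text
time_s: 19.23
tool_pos: [0.4414, 0.1786, 0.2565]
tool_rot: [-179.8, -0.0, -7.2]
force: [0.5, 0.9, 0.8]
grip_width: 0.0594
grasp_force: 0.0
```

```bash
python3 st.py
python3 - <<'E'
from fit import *
o=telemetry.get_obs()
for n,box in(("side",(120,200,160,180)),("top",(110,150,100,120))):
    b=blobs(n,box); print(n,fit(n,b,.092,.5465,.1645,-7.7,r=.071))
a=cams.read_camera("side")[210:360,120:270]; t=cams.read_camera("top")[145:245,110:210]
f=lambda i,s:cv2.resize(i,None,fx=s,fy=s,interpolation=cv2.INTER_CUBIC)
cv2.imwrite("pics/c7.png",np.hstack([f(a,8/3),f(t,4)]))
E
```

```text
19.2333 [0.4414 0.1786 0.2565] [-179.8   -0.    -7.2] [0.5 0.9 0.8] [-0.015  0.142 -0.   ]
side (array([ 0.54840608,  0.16374046, -7.84277567]), np.float64(0.2125495506983694), 8)
top (array([ 0.54595868,  0.16486631, -7.7785398 ]), np.float64(0.46496214562278987), 6)
```

View pics/c7.png

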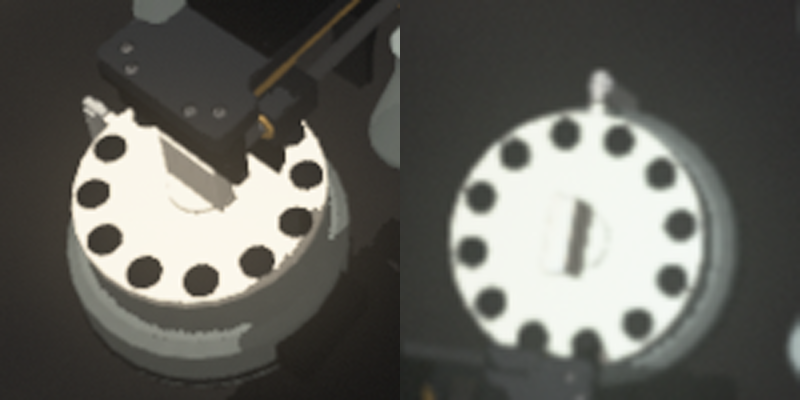

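The carousel is seated and level, with its tab at crop (598,105) directly in line with the pointer at (600,88), and the gripper is clear.

```bash
python3 -c "
from cell import env; print(env.sign_off())"
```

```text
the job is handed in; nothing more can be done
None
```

I seated the carousel on the spindle with its keyway over the key, turned it until the tab lined up with the pointer (within about 1° by camera), released it, and handed the job in at about 19 s; the sign-off returned no verdict.

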